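Line up second-hand candlesticks by height on the display plank

ROBOT

A 7-joint arm with a two-finger parallel gripper is mounted at the origin on the work surface. World frame = base frame: x ahead of the robot, y to its left, z up, the work surface at z = 0. Lengths are in m, angles in rad, forces in N, time in s.
With the tool pointing down it reaches from about 0.4 to 0.9 m from the base axis. Payload 5.5 kg.
Tool frame: the origin (TCP) lies midway between the tips of the shut fingers; the grasp point (between the pads) lies 19 mm behind it (manip.grip_depth is the distance from the TCP to the grasp point, in m); z points along the fingers, y is the line along which they close (so a half turn about z gives the same grasp; the last joint's range is limited). The gripper opens to 92 mm and grips with 3 to 60 N. Pads are 19 mm wide; open, the fingers measure 130 mm over their backs; the gripper's body (75 mm by 190 mm) begins 47 mm behind the grasp point.
Start: joints at [-0.881, 0.501, -0.427, 1.55, 0.221, 1.138, -0.21], TCP at [0.269, 0.592, 0.227] pointing down, gripper open.
Joint ranges: [-2.88, 2.88], [-0.31, 2.03], [-1.54, 1.56], [0.2, 2.42], [-1.41, 4.55], [0.19, 2.02], [-2.57, 2.57]. Speed limits (rad/s): [2.57, 2.57, 3.14, 3.14, 3.14, 3.14, 3.14].

INTERFACE

Orientations are given as a unit quaternion [x, y, z, w].
In Python, from bench import manip, effector, viewer gives the robot as it stands. Calls block until the motion is done:
- manip.move_pose(position, orientation): joint-space move of the TCP to a pose.
- manip.servo_line(position, ori=None, vel=0.15): straight line of the TCP; ori=None keeps the orientation; vel is the mean speed in m/s.
- manip.movej(angles): joint-space move.
- effector.open_jaws() and effector.close(f_grip=None): open the fingers fully, or close them until they stop; f_grip is the grip in N (None keeps the last).
- manip.sleep(seconds).
- manip.solve_ik(position, orientation): joint angles nearest the present ones, or None.
- viewer.get_image(name): name is "scene" or "top" or "wrist"; returns the picture (384x512x3 uint8, red, green, blue); there is no depth.
- viewer.get_calibration(name): a dict with "vfov" (degrees; the focal length in pixels is half the picture's height over the tangent of half this angle, whatever the lens; pixels are square), "cx", "cy" (the principal point, pixels), "dist_coeffs" ([k1, k2, p1, p2, k3] as OpenCV has them; the pictures are not rectified), "eye" and "attitude" of the camera in the world. Camera axes: x right, y down, z forward; pixel columns grow to the right and rows downward; lengths in m; the calibration is good to about 2 mm. A picture is of the moment at which its call begins: read the wrist's pose just before it. get_calibration takes no time and is no camera call; for the wrist camera it gives the pose at the moment of the call.
A pose or a line that the arm cannot do raises manip.PlanningError and nothing moves.
- manip.hand_in(): hands the job in; it is judged then, once.
Readings, each from a call of its own:
- manip.current_clock(): time.
- manip.current_q(): joint angles.
- manip.current_joint_velocities(): joint speeds.
- manip.current_tau(): joint torques, N m.
- manip.current_tool_pos(): TCP position.
- manip.current_tcp_rot(): TCP orientation.
- manip.current_force(): force on the tool from outside, world axes, zero at the start.
- manip.current_wrist_torque(): the same for the moment, N m.
- manip.current_finger_gap(): finger opening in m.
- manip.current_gripper_force(): force on a finger pad.
Only numpy, scipy, OpenCV 4.12 (cv2) and the standard library are available. Lean on these libraries where they do the work, as an engineer would, in place of code of your own. Each camera call takes 0.05 s, during which the arm holds its last target. There are 200 camera calls.

TASK

Set out the four candlesticks for sale on the pale display plank, one upright in the middle of each felt mark, in order of height: the tallest on the red mark at the end of the row, then stepping down along the row to the shortest on the black mark at the far end. Set each one down without dropping or toppling it, and leave the orange tumbler and the amber jar where they stand.

Things in the scene. Friction and masses are not known exactly. Their poses are not given: they have to be found in the camera images.
- stick_brass: Candlestick, polished brass (yellow metal), the tallest: 130 mm high, 315 to 546 g, loose, standing upright. Round foot 52 mm across, thin stem (16 mm with a small bulge), and at the top a plain round cup 34 mm across with upright sides over the top 28 mm, which is easily gripped from above; a small black disc marks its top centre. Origin at the centre of the underside, z up along the candlestick.
- stick_blue: Candlestick, cobalt blue, second tallest: 110 mm high, 255 to 442 g, loose, standing upright. Round foot 52 mm across, thin stem (16 mm with a small bulge), and at the top a plain round cup 34 mm across with upright sides over the top 28 mm, which is easily gripped from above; a small black disc marks its top centre. Origin at the centre of the underside, z up along the candlestick.
- stick_green: Candlestick, dark green, third tallest: 90 mm high, 210 to 364 g, loose, standing upright. Round foot 52 mm across, thin stem (16 mm with a small bulge), and at the top a plain round cup 34 mm across with upright sides over the top 28 mm, which is easily gripped from above; a small black disc marks its top centre. Origin at the centre of the underside, z up along the candlestick.
- stick_white: Candlestick, white ceramic, the shortest: 70 mm high, 165 to 286 g, loose, standing upright. Round foot 52 mm across, thin stem (16 mm with a small bulge), and at the top a plain round cup 34 mm across with upright sides over the top 28 mm, which is easily gripped from above; a small black disc marks its top centre. Origin at the centre of the underside, z up along the candlestick.
- mark_red: Round felt mark, red; always at one end of the row, but which end varies. Disc 76 mm across and 3 mm thick, fixed on a pale painted plank (420 x 110 mm, 15 mm high, fixed to the table) that carries four such marks in one straight row, 90 mm from centre to centre. Origin at the centre of the disc's underside, so the candlestick stands 3 mm above it (18 mm above the table).
- mark_black: Round felt mark, black; always at the other end of the row from the red mark. Disc 76 mm across and 3 mm thick, fixed on a pale painted plank (420 x 110 mm, 15 mm high, fixed to the table) that carries four such marks in one straight row, 90 mm from centre to centre. Origin at the centre of the disc's underside, so the candlestick stands 3 mm above it (18 mm above the table).
- mark_grey: Round felt mark, grey; one of the two middle places, which of the two varies. Disc 76 mm across and 3 mm thick, fixed on a pale painted plank (420 x 110 mm, 15 mm high, fixed to the table) that carries four such marks in one straight row, 90 mm from centre to centre. Origin at the centre of the disc's underside, so the candlestick stands 3 mm above it (18 mm above the table).
- mark_yellow: Round felt mark, yellow; one of the two middle places, which of the two varies. Disc 76 mm across and 3 mm thick, fixed on a pale painted plank (420 x 110 mm, 15 mm high, fixed to the table) that carries four such marks in one straight row, 90 mm from centre to centre. Origin at the centre of the disc's underside, so the candlestick stands 3 mm above it (18 mm above the table).
- tumbler: Bystander: orange open tumbler, 68 mm across, 85 mm high, loose, beside the left (+y) end of the plank. Origin at the centre of its underside, z up.
- jar: Bystander: amber jar with a steel lid, 66 mm across, 90 mm high, loose, beside the right (-y) end of the plank. Origin at the centre of its underside, z up.
There are look-alikes about, which are no part of the job. Several things have the shape of the stick_blue; the one meant has the colours described above.

How it is judged:
At the end, for the whole second after the job is handed in: Brass on red, blue on the middle mark next to red, green on the other, white on black; each within 12 mm of its mark's centre, underside within 5 mm of the felt, upright within 0.08 rad, released, at rest. Tumbler and jar within 20 mm of their start, upright within 0.1 rad (horizontal distance between stick_brass and mark_red below 0.012 m and z of stick_brass in the frame of mark_red below 0.008 m and horizontal distance between stick_white and mark_black below 0.012 m and z of stick_white in the frame of mark_black below 0.008 m and ((horizontal distance between mark_grey and mark_red below 0.13 m and (horizontal distance between stick_blue and mark_grey below 0.012 m and z of stick_blue in the frame of mark_grey below 0.008 m) and (horizontal distance between stick_green and mark_yellow below 0.012 m and z of stick_green in the frame of mark_yellow below 0.008 m)) or (horizontal distance between mark_yellow and mark_red below 0.13 m and (horizontal distance between stick_blue and mark_yellow below 0.012 m and z of stick_blue in the frame of mark_yellow below 0.008 m) and (horizontal distance between stick_green and mark_grey below 0.012 m and z of stick_green in the frame of mark_grey below 0.008 m))) and angle between each of stick_brass, stick_blue, stick_green, stick_white's own z axis and vertical below 0.08 rad and linear speed of each of stick_brass, stick_blue, stick_green, stick_white below 0.02 m/s and distance of each of tumbler, jar from where it was at the start of the episode below 0.02 m and angle between each of tumbler, jar's own z axis and vertical below 0.1 rad); the robot touches nothing.
It fails at once if a candlestick topples (angle between any of stick_brass, stick_blue, stick_green, stick_white's own z axis and vertical above 0.8 rad).
It fails at once if a candlestick is dropped (falls faster than 0.6 m/s out of the fingers) ((linear speed of stick_brass above 0.6 m/s and contact force between stick_brass and the fingers below 0.05 N) or (linear speed of stick_blue above 0.6 m/s and contact force between stick_blue and the fingers below 0.05 N) or (linear speed of stick_green above 0.6 m/s and contact force between stick_green and the fingers below 0.05 N) or (linear speed of stick_white above 0.6 m/s and contact force between stick_white and the fingers below 0.05 N)).
It fails at once if the tumbler is disturbed (shifted over 20 mm or tipped) (distance of tumbler from where it was at the start of the episode above 0.02 m or angle between tumbler's own z axis and vertical above 0.4 rad).
It fails at once if the jar is disturbed (shifted over 20 mm or tipped) (distance of jar from where it was at the start of the episode above 0.02 m or angle between jar's own z axis and vertical above 0.4 rad).
It also fails if it takes over 120 s, if anything falls off the work surface, if the arm or the gripper's body presses on something with over 40 N, if the wrist force passes 120 N, or if a joint passes its speed limit or range.

## Working session

There is one attempt and no reset: what is moved stays moved. The work goes in short steps, each a Python script; the robot and the scene stay as the last script left them, time stands still between calls to the robot, and variables do not carry over. Pictures are saved under pics/ and viewed, at most 14 in all, crops included, and the job is handed in when it is done.

```bash
mkdir -p pics; ls
python3 - <<'E'
from bench import manip, effector, viewer
import cv2
for n in ["scene","top"]:
    im=viewer.get_image(n); cv2.imwrite(f"pics/{n}0.png",im[:,:,::-1])
    print(n,viewer.get_calibration(n))
print(viewer.get_calibration("wrist"),manip.current_tool_pos(),manip.current_tcp_rot(),manip.current_clock())
E
```

```text
pics
scene {'vfov': 51.95230776791144, 'cx': 255.65192274049164, 'cy': 189.1938372857097, 'dist_coeffs': array([-0.03111021,  0.        ,  0.        ,  0.        ,  0.        ]), 'eye': array([1.00380346, 0.6038725 , 0.84950098]), 'attitude': array([ 0.29577209,  0.88164947, -0.34597439, -0.12455845])}
top {'vfov': 51.68023447668708, 'cx': 251.89957576929865, 'cy': 188.32763748798374, 'dist_coeffs': array([-0.1289958,  0.       ,  0.       ,  0.       ,  0.       ]), 'eye': array([0.43320464, 0.01987651, 1.08137367]), 'attitude': array([-0.69896961,  0.71301677, -0.0465599 ,  0.02967728])}
{'vfov': 70.70294146008587, 'cx': 255.93594055115054, 'cy': 191.042964722148, 'dist_coeffs': array([-0.04825484,  0.        ,  0.        ,  0.        ,  0.        ]), 'eye': array([0.1964649 , 0.62397278, 0.38445146]), 'attitude': array([0.8317939 , 0.53484046, 0.07968387, 0.12535977])} [0.26882494 0.59110254 0.22575974] [ 2.11751057e-01  9.77323224e-01 -8.70138568e-04 -2.19014887e-04] 0.1
```

View pics/scene0.png

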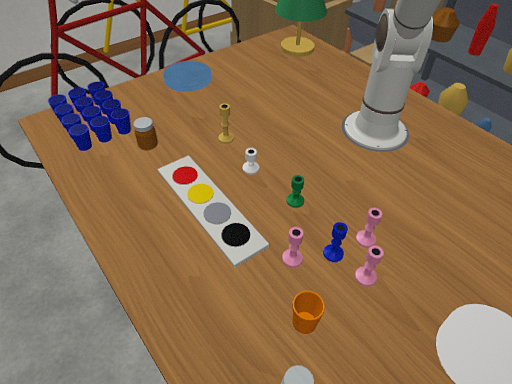

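View pics/top0.png

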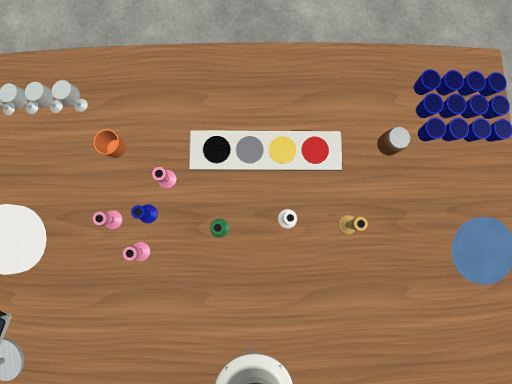

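The scene view shows brass (224,106), white (251,153), green (297,180) and blue (339,229), with three pink look-alikes around blue. In the top view the marks are black (217,149), grey (250,149), yellow (282,149) and red (315,149), so blue goes to yellow and green to grey.

```bash
cat > h.py <<'E'
from bench import manip, effector, viewer
import cv2, numpy as np
from scipy.spatial.transform import Rotation as R
def ray(cal,p):
    f=192/np.tan(np.radians(cal["vfov"])/2)
    K=np.array([[f,0,cal["cx"]],[0,f,cal["cy"]],[0,0,1]])
    u=cv2.undistortPoints(np.array([[p]],float),K,cal["dist_coeffs"])[0,0]
    d=R.from_quat(cal["attitude"]).apply([u[0],u[1],1]); return np.array(cal["eye"]),d/np.linalg.norm(d)
def plane(cal,p,z):
    e,d=ray(cal,p); return e+d*(z-e[2])/d[2]
def tri(obs):
    A=np.zeros((3,3));b=np.zeros(3);rs=[ray(*o) for o in obs]
    for e,d in rs: M=np.eye(3)-np.outer(d,d);A+=M;b+=M@e
    X=np.linalg.solve(A,b)
    return X,max(np.linalg.norm((np.eye(3)-np.outer(d,d))@(X-e)) for e,d in rs)
def blob(im,fn,c,r):
    """centroid, area of the blob of mask fn(hsv) nearest c within radius r"""
    m=fn(cv2.cvtColor(im,cv2.COLOR_RGB2HSV).astype(int)).astype(np.uint8)
    k=np.zeros_like(m);cv2.circle(k,(int(c[0]),int(c[1])),int(r),1,-1);m&=k
    n,l,s,ce=cv2.connectedComponentsWithStats(m)
    ok=[i for i in range(1,n) if s[i,4]>=6]
    i=max(ok,key=lambda i:s[i,4]);return ce[i],s[i,4]
dark=lambda h:h[...,2]<60
def hue(lo,hi): return lambda h:(h[...,0]>=lo)&(h[...,0]<=hi)&(h[...,1]>110)&(h[...,2]>70)
red=lambda h:((h[...,0]<6)|(h[...,0]>172))&(h[...,1]>150)&(h[...,2]>90)
grey=lambda h:(h[...,1]<45)&(h[...,2]>90)&(h[...,2]<172)
E
python3 - <<'E'
from h import *
im={n:viewer.get_image(n) for n in("top","scene")};cal={n:viewer.get_calibration(n) for n in im}
S=dict(brass=((361,224),(225,106)),blue=((138,212),(339,229)),green=((218,228),(297,180)),white=((290,218),(251,153)),
 pink1=((158,174),(295,232)),pink2=((100,219),(375,213)),pink3=((130,254),(376,252)))
M=dict(red=((315,149),(184,175),red),yellow=((282,149),(201,193),hue(22,35)),grey=((250,149),(217,213),grey),black=((217,149),(236,235),dark))
for k,(a,b) in S.items():
    r=6
    o=[(n,blob(im[n],dark,c,r)) for n,c in(("top",a),("scene",b))]
    print(k,*[(np.round(x[1][0],1),x[1][1]) for x in o],*tri([(cal[n],x[0]) for n,x in o]))
for k,(a,b,fn) in M.items():
    o=[(n,blob(im[n],fn,c,17)) for n,c in(("top",a),("scene",b))]
    print(k,*[(np.round(x[1][0],1),x[1][1]) for x in o],*tri([(cal[n],x[0]) for n,x in o]),plane(cal["top"],o[0][1][0],.018))
a=cv2.resize(im["scene"][80:290,150:410],None,fx=3,fy=2.8)[:,:,::-1]
cv2.imwrite("pics/c1.png",a)
E
```

```text
brass (array([360.7, 223.4]), np.int32(35)) (array([224.3, 105.8]), np.int32(11)) [ 0.44578071 -0.26779869  0.12865683] 0.0006723748527364899
blue (array([137.1, 211.5]), np.int32(37)) (array([340.2, 227.2]), np.int32(34)) [0.48687575 0.27864221 0.10993721] 0.0010200480623581622
green (array([217.1, 227.1]), np.int32(41)) (array([297.9, 178.5]), np.int32(23)) [0.44533242 0.08303802 0.09012301] 0.0008237330532563762
white (array([289.9, 217.3]), np.int32(33)) (array([250.9, 151.1]), np.int32(14)) [ 0.46658226 -0.10150044  0.06950354] 0.0005171874958816845
pink1 (array([158.6, 173. ]), np.int32(39)) (array([295.9, 231.9]), np.int32(32)) [0.58111129 0.22577553 0.11014778] 0.0005685329185505858
pink2 (array([ 98.8, 218.2]), np.int32(36)) (array([374.9, 212.3]), np.int32(27)) [0.46776426 0.33887547 0.20915332] 0.0010805714019309937
pink3 (array([129.2, 253. ]), np.int32(41)) (array([375.7, 251.4]), np.int32(37)) [ 0.37888523  0.33540063 -0.02012245] 0.000871227629573082
red (array([314.8, 149.7]), np.int32(556)) (array([184.6, 174.9]), np.int32(339)) [ 0.65306998 -0.18306834  0.01439857] 0.000607983170439498 [ 0.65184528 -0.18197964  0.018     ]
yellow (array([282.1, 149.3]), np.int32(574)) (array([200., 193.]), np.int32(400)) [ 0.65521064 -0.09246455  0.01499183] 0.000759339242922121 [ 0.6539885  -0.09165002  0.018     ]
grey (array([249.2, 149.2]), np.int32(583)) (array([216.9, 213. ]), np.int32(497)) [ 0.65716713 -0.00220062  0.013987  ] 0.0008463816378440308 [ 0.65567241 -0.00156456  0.018     ]
black (array([216.1, 148.9]), np.int32(555)) (array([235.5, 234.2]), np.int32(505)) [0.65902551 0.0882384  0.01604516] 0.0006723825444971097 [0.65810281 0.08855789 0.018     ]
```

Triangulated tops come out at 128.7, 109.9, 90.1 and 69.5 mm. The marks are 90 mm apart and near 15–18 mm high, which is consistent with the text. (The pinks 2 and 3 heights are only my swapped scene pairing.) I'll start with white, with a near check from the wrist.

```bash
cat >> h.py <<'E'
TOP=dict(brass=[.4458,-.2678,.1295],blue=[.4869,.2786,.110],green=[.4453,.0830,.090],white=[.4666,-.1015,.0697])
PL=dict(brass=[.6525,-.1826],blue=[.6546,-.0921],green=[.6564,-.0019],white=[.6586,.0884])
Z=0.27
def quat(deg):
    best=None
    a=np.radians(deg);y=np.array([np.cos(a),np.sin(a),0]);z=np.array([0,0,-1.])
    return R.from_matrix(np.c_[np.cross(y,z),y,z]).as_quat()
def go(p,deg):
    """joint move to p with the closing axis at deg (mod 180), whichever turns less"""
    c=[(np.abs(q-manip.current_q()).max(),d) for d in(deg,deg+180) if (q:=manip.solve_ik(p,quat(d))) is not None]
    manip.move_pose(p,quat(min(c)[1]))
def pick(n,deg,force=35):
    x,y,t=TOP[n];tz=t-.031
    manip.servo_line([x,y,tz+.05],vel=.2);manip.servo_line([x,y,tz],vel=.08)
    effector.close(f_grip=force);g=manip.current_finger_gap()
    print(n,"gap",g,"F",manip.current_gripper_force(),manip.current_tool_pos())
    assert .028<g<.040
    manip.servo_line([x,y,tz+.03],vel=.06);manip.servo_line([x,y,Z],vel=.2)
    print("lifted gap",manip.current_finger_gap(),manip.current_force())
    return tz
def place(n,tz):
    x,y=PL[n];go([x,y,Z],0)
    z0=tz+.018
    manip.servo_line([x,y,z0+.03],vel=.2);manip.servo_line([x,y,z0+.004],vel=.04)
    manip.sleep(.3);f0=manip.current_force()[2];z=z0+.004
    while z>z0-.004:
        z-=.001;manip.servo_line([x,y,z],vel=.02);manip.sleep(.1)
        if abs(manip.current_force()[2]-f0)>1.5:break
    print("down at",z-z0,manip.current_force()[2]-f0,manip.current_tool_pos()-np.array([x,y,z]))
    effector.open_jaws();manip.sleep(.2)
    manip.servo_line([x,y,z0+.04],vel=.08);manip.servo_line([x,y,Z],vel=.25);print("t",manip.current_clock())
def near(n,p,save=None):
    """disc seen in the wrist camera, cast onto its height"""
    cal=viewer.get_calibration("wrist");im=viewer.get_image("wrist")
    f=192/np.tan(np.radians(cal["vfov"])/2)
    v=R.from_quat(cal["attitude"]).inv().apply(np.array(p)-cal["eye"]);c=[cal["cx"]+f*v[0]/v[2],cal["cy"]+f*v[1]/v[2]]
    if save:cv2.imwrite(save,im[:,:,::-1])
    print(n,"expect px",np.round(c))
    try:
        b,a=blob(im,dark,c,22);print("seen",b,a,plane(cal,b,p[2])-p)
    except ValueError:print("not seen")
E
python3 - <<'E'
from h import *
go([.4666,-.1015,Z],0);near("white",TOP["white"],"pics/w1.png");print(manip.current_q(),manip.current_clock())
E
```

```text
white expect px [256. 170.]
seen [255.08080808 170.        ] 99 [-8.66822224e-04  1.04337502e-04 -1.38777878e-17]
[ 0.00311609  0.11330909  0.16533553  1.93484023 -0.0211043   1.09527409
  0.17914905] 2.8083
```

View pics/w1.png

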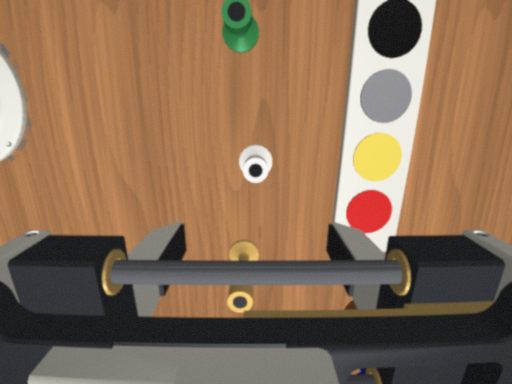

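The wrist picture shows white's disc at (255,170), within 1 mm of the estimate, and clear space for the fingers.

Run:
```python
from h import *
place("white",pick("white",0))
cal=viewer.get_calibration("top");im=viewer.get_image("top")
b,a=blob(im,dark,(214,148),25);print(b,a)
cv2.imwrite("pics/t2.png",im[:,:,::-1])
```

```text
white gap 0.03311484850597918 F 34.99990934506059 [ 0.4664702  -0.10147858  0.03864745]
lifted gap 0.03323693068180971 [-0.45165619 -0.237215   -2.64523496]
down at -0.0010000000000000009 8.076918774975791 [1.34091602e-04 4.74622199e-05 9.83389357e-04]
t 15.125Traceback (most recent call last):
  File "<stdin>", line 4, in <module>
  File "h.py", line 22, in blob
    i=max(ok,key=lambda i:s[i,4]);return ce[i],s[i,4]
ValueError: max() iterable argument is empty
```

White is down on the felt at about the expected height, and the arm was simply hiding the view. Next is green, with a near check, then a look at both.

Run:
```python
from h import *
go([*TOP["green"][:2],Z],0);near("green",TOP["green"])
place("green",pick("green",0))
go([*TOP["blue"][:2],Z],45);near("blue",TOP["blue"],"pics/w2.png")
cv2.imwrite("pics/s2.png",viewer.get_image("scene")[:,:,::-1])
```

```text
green expect px [255. 173.]
seen [254.12403101 172.6744186 ] 129 [-9.64396171e-04  5.26318587e-05  2.77555756e-17]
green gap 0.033257545961498616 F 35.000054387783166 [0.44502935 0.08300162 0.05894062]
lifted gap 0.03302597943075794 [-0.62877336  0.32680934 -3.35069448]
down at -0.0010000000000000009 8.66890791225163 [1.90556735e-04 1.41554815e-05 9.80521303e-04]
t 27.875
blue expect px [256. 174.]
seen [255.8        173.98518519] 135 [-8.18606144e-04 -3.21051165e-04 -1.38777878e-17]
```

View pics/w2.png

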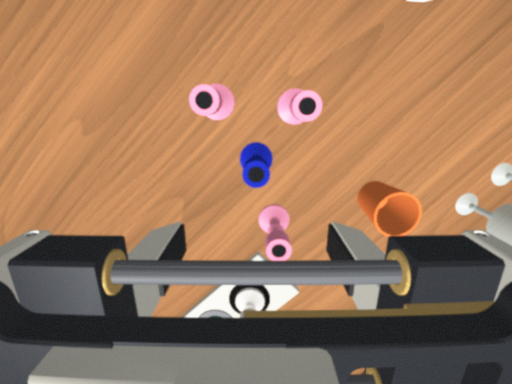

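View pics/s2.png

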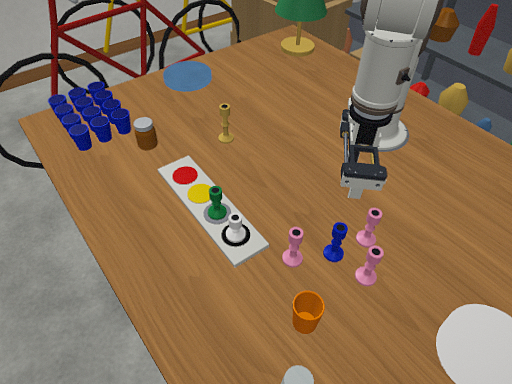

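White (235,225) and green (216,200) stand upright on black and grey. In the wrist view blue (256,174) has no pink to its left or right along the closing line. Blue and brass next.

Run:
```python
from h import *
place("blue",pick("blue",45))
go([*TOP["brass"][:2],Z],0);near("brass",TOP["brass"])
place("brass",pick("brass",0,45))
go([.40,.10,.35],0)
im={n:viewer.get_image(n) for n in("top","scene")};cal={n:viewer.get_calibration(n) for n in im}
H=dict(brass=.148,blue=.128,green=.108,white=.088)
f=lambda c:192/np.tan(np.radians(c["vfov"])/2)
for k in H:
    P=np.array([*PL[k],H[k]]);o=[]
    for n in im:
        c=cal[n];v=R.from_quat(c["attitude"]).inv().apply(P-c["eye"])
        K=np.array([[f(c),0,c["cx"]],[0,f(c),c["cy"]],[0,0,1]])
        e=cv2.projectPoints(v[None],np.zeros(3),np.zeros(3),K,c["dist_coeffs"])[0].ravel()
        try:o.append((c,blob(im[n],dark,e,5)[0]))
        except ValueError:print(k,n,"hidden")
    if len(o)==2:
        X,r=tri(o);print(k,np.round((X-P)*1e3,1),r)
for n in im:cv2.imwrite(f"pics/{n}3.png",im[n][:,:,::-1])
print(manip.current_clock())
```

```text
blue gap 0.033058455405233896 F 35.000065059866756 [0.48679067 0.27849072 0.07894113]
lifted gap 0.032919611346205836 [-0.84674243  0.24892838 -3.56568012]
down at -0.0010000000000000009 9.123121875389561 [ 0.00022248 -0.00010221  0.00098796]
t 41.2333
brass expect px [255. 182.]
seen [254.34459459 180.90540541] 148 [-0.00033899  0.00093192  0.        ]
brass gap 0.032995939807499874 F 45.00001930631697 [ 0.44568761 -0.26777918  0.09848202]
lifted gap 0.03299973405714618 [ 0.45980561  0.10599019 -4.36125132]
down at -0.0010000000000000009 10.558249563487887 [ 0.00030766 -0.00014275  0.00102805]
t 53.3583
brass [ 0.5  0.8 -0.7] 0.000787784432662736
blue [ 0.5 -0.3 -1.2] 0.0007250660981082496
green [ 0.9 -0.4 -0.9] 0.0005215343908576641
white [0.9 0.2 0. ] 0.00081920610048327
54.9
```

View pics/scene3.png

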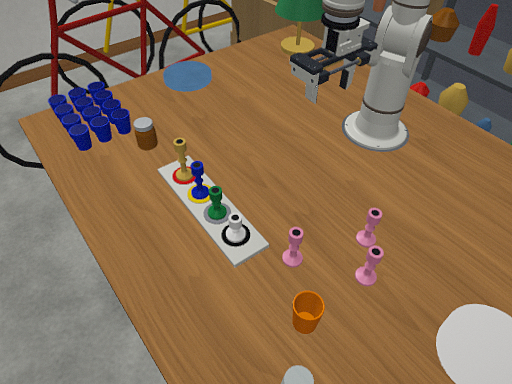

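View pics/top3.png

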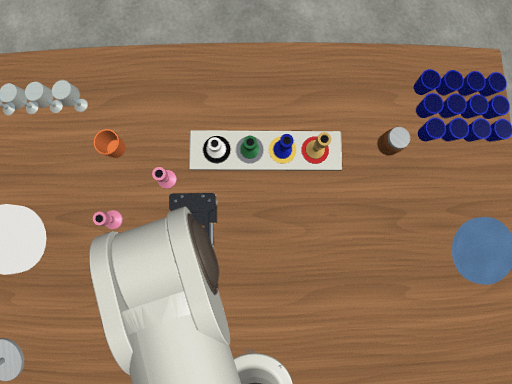

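All four sticks stand upright and centred on their marks: brass (182,160), blue (198,178), green (216,200) and white (235,225) in the scene view. Measured tops are within about 1 mm of target, and the tumbler (107,143 in the top view) and jar (394,140) have not moved.

```bash
python3 -c "
from bench import manip
manip.sleep(.5);print(manip.hand_in())"
```

```text
the job is handed in; nothing more can be done
None
```

The job is handed in at about 55 s: brass is on red, blue on yellow, green on grey and white on black, each upright and about 1 mm from its mark's centre, with the tumbler and jar unmoved; the hand-in call returned no verdict.

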